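Tip, catch and lower the lid of the parts case

TASK

The orange lid of the grey parts case stands open. With the outside of the fingers push it forward from behind until it starts to fall, catch it on the fingers on its way down, and lower it gently until it is fully shut, never letting it drop or slam. Grip nothing, and leave the toys and everything else on the bench where they are; finish with the hand clear.

Things in the scene. Friction and masses are not known exactly. Their poses are not given: they have to be found in the camera images.
- case: grey open-topped parts case fixed to the bench, 150 mm deep (its x), 220 mm wide (its y), 90 mm high, walls 5 mm; origin at the centre of its underside, z up, -x side is its front. The orange lid is hinged along the top of its far (+x) wall. It stands crosswise: its front looks to the robot's right (world -y), give or take 0.35 rad; 100 mm before and behind it are free
- lid (a joint): angle of the lid (rad): 0 = flat shut on the rim, 1.57 = upright, grows as it opens, stop at 1.72; starts at 1.52 to 1.62. Hinge friction (0.05 N m) keeps it still between about 1.42 and 1.63; pushed to the front below about 1.33 rad it falls shut by itself, slowly then faster, in some 3 to 6 s, and hits the rim at 0.4 to 0.7 rad/s (damping about 0.6 N m s/rad)
- lid_edge (a point): middle of the lid's free edge on its inner (under) side, 170 mm from the hinge; moves with the lid. The lid is a flat orange plate 170 mm long, 226 mm wide, 8 mm thick, 0.35 to 0.5 kg, no handle, a black stripe along the free edge, a white panel on its outer face (looking to the case's +x while upright)
- lid_hinge (a point): middle of the hinge axis, on top of the case's far wall, 75 mm behind the case's centre, 90 mm above the bench; its axes are the case's, the hinge axis is its y. Shut, the lid's underside lies at this height and its free edge overhangs the front wall by 20 mm
- toy_pink_a: pink printed toy, about 44 x 42 x 38 mm, loose in the compartment on the case's +y side; origin at the centre of its underside. To be left alone
- toy_pink_b: pink printed toy, about 44 x 42 x 38 mm, loose in the compartment on the case's -y side; origin at the centre of its underside. To be left alone
- toy_green: bright green printed toy, about 44 x 42 x 38 mm, standing beside the case's +y side; origin at the centre of its underside. To be left alone
- glue_bottle: white bottle with an orange cap, 44 mm across, 130 mm tall, standing beside the case's -y side; origin at the centre of its underside. To be left alone
- spool: small red spool lying flat, 100 mm across, 45 mm tall, behind the case's hinge side; origin at the centre of its underside. To be left alone
- scraper: spatula-like scraper 200 mm long lying flat in front of the case; origin at the centre of its underside. To be left alone
- screw_cup: small blue cup, 64 mm across, 60 mm tall, beside the case's -y side near its front; origin at the centre of its underside. To be left alone

How it is judged:
On the way, in this order (a step that is already met when the one before it is completed fails the run):
1. the lid is tipped forward past its balance (below 1.38 rad) (value of joint lid below 1.38 rad), for 0.05 s.
2. the lid is caught and carried on the fingers on its way down, between 1.05 and 0.2 rad (value of joint lid between 0.2 and 1.05 rad and contact force between the fingers and lid above 0.2 N and velocity of joint lid above -0.6 rad/s), for 0.2 s.
At the end, for the whole second after the job is handed in: the lid is shut (within 0.025 rad) and at rest, and every bystander is within 15 mm of where it stood and upright (value of joint lid below 0.025 rad and velocity of joint lid between -0.05 and 0.05 rad/s and not (distance of toy_pink_a from where it was at the start of the episode above 0.015 m or angle between toy_pink_a's own z axis and vertical above 0.3 rad) and not (distance of toy_pink_b from where it was at the start of the episode above 0.015 m or angle between toy_pink_b's own z axis and vertical above 0.3 rad) and not (distance of toy_green from where it was at the start of the episode above 0.015 m or angle between toy_green's own z axis and vertical above 0.3 rad) and not (distance of glue_bottle from where it was at the start of the episode above 0.015 m or angle between glue_bottle's own z axis and vertical above 0.3 rad) and not (distance of spool from where it was at the start of the episode above 0.015 m or angle between spool's own z axis and vertical above 0.3 rad) and not (distance of scraper from where it was at the start of the episode above 0.015 m or angle between scraper's own z axis and vertical above 0.3 rad) and not (distance of screw_cup from where it was at the start of the episode above 0.015 m or angle between screw_cup's own z axis and vertical above 0.3 rad)); the robot touches nothing.
It fails at once if the lid drops or slams: it closes faster than 0.33 rad/s anywhere between 0.25 and 0.03 rad from shut (value of joint lid between 0.03 and 0.25 rad and velocity of joint lid below -0.33 rad/s).
It fails at once if the lid is gripped or pressed with more than 18 N (contact force between the fingers and lid above 18 N).
It fails at once if a bystander is lifted, pushed more than 15 mm or tipped ((distance of toy_pink_a from where it was at the start of the episode above 0.015 m or angle between toy_pink_a's own z axis and vertical above 0.3 rad) or (distance of toy_pink_b from where it was at the start of the episode above 0.015 m or angle between toy_pink_b's own z axis and vertical above 0.3 rad) or (distance of toy_green from where it was at the start of the episode above 0.015 m or angle between toy_green's own z axis and vertical above 0.3 rad) or (distance of glue_bottle from where it was at the start of the episode above 0.015 m or angle between glue_bottle's own z axis and vertical above 0.3 rad) or (distance of spool from where it was at the start of the episode above 0.015 m or angle between spool's own z axis and vertical above 0.3 rad) or (distance of scraper from where it was at the start of the episode above 0.015 m or angle between scraper's own z axis and vertical above 0.3 rad) or (distance of screw_cup from where it was at the start of the episode above 0.015 m or angle between screw_cup's own z axis and vertical above 0.3 rad)).
It also fails if it takes over 48 s, if anything falls off the work surface, if the arm or the gripper's body presses on something with over 40 N, if the wrist force passes 120 N, or if a joint passes its speed limit or range.

ROBOT

A 6-joint arm with a two-finger parallel gripper is mounted at the origin on the work surface. World frame = base frame: x ahead of the robot, y to its left, z up, the work surface at z = 0. Lengths are in m, angles in rad, forces in N, time in s.
With the tool pointing down it reaches from about 0.275 to 0.875 m from the base axis. Payload 12.5 kg.
Tool frame: the origin (TCP) lies midway between the tips of the shut fingers; the grasp point (between the pads) lies 19 mm behind it (env.tcp_to_grasp is the distance from the TCP to the grasp point, in m); z points along the fingers, y is the line along which they close (so a half turn about z gives the same grasp; the last joint's range is limited). The gripper opens to 85 mm and grips with 20 to 120 N. Pads are 22 mm wide; open, the fingers measure 114 mm over their backs; the gripper's body (76 mm by 85 mm) begins 54 mm behind the grasp point. The pads swing forward as they close: fully open they stand 13 mm farther back than shut.
Start: joints at [-1.309, 0.351, 1.652, -0, 1.139, -0.085], TCP at [0.187, -0.517, 0.231] pointing down, gripper open.
Joint ranges: [-2.75, 2.75], [-0.79, 2.1], [0.01, 2.65], [-1.57, 4.71], [0.07, 3.14], [-2.87, 2.87]. Speed limits (rad/s): [2.22, 2.22, 2.79, 3.14, 3.14, 3.14].

INTERFACE

Orientations are given as a unit quaternion [w, x, y, z].
In Python, from bench import env, get_image, camera_model, workorder gives the robot as it stands.
- The arm moves only by the tool arm_command, never from a script. Its argument "moves" is a list of rows, each an object with "delta_pos": the shift along the tool's x, y, z each as a share of 0.1 m, from -1 to 1, a list of three; "spin": the turn about the tool's z as a share of 60 degrees, from -1 to 1; "grip": the opening, from 0 (shut) to 1 (fully open). A call has exactly 8 rows; each row is the pose to reach, as a shift and turn from the pose commanded when the call began, along the tool's axes at that moment; what a row does not reach only later rows make up. A row lasts 1/8 s, in which the tool goes at most 62.5 mm and 10.7 degrees, less where a joint would pass 70% of its speed; a pose out of reach is approached as far as the arm can. A call with a number of a shift or a turn outside -1 to 1 is refused whole. A call with a gripper value outside its range is refused whole. The fingers move at their own pace and stop on an object; "force" is the grip in N (left out, the last holds). Time passes only in rows, so rows that repeat a pose let the fingers close, or fill a call up. It gives the time, the measured TCP pose, the force, the opening and the grip force at its end, in the units of the state.
- env.state(): the state, without advancing time (a new reading comes with each control period).
- get_image(name): name is "scene" or "top"; returns (picture, depth): 400x640x3 uint8, red, green, blue; 400x640 float32, m along the optical axis (not along the pixel's ray), 0 where there is no reading.
- camera_model(name): a dict with "camera_matrix" (3x3 intrinsics, pixels), "R" (3x3) and "t" (3): a world point X has camera coordinates R X + t. Camera axes: x right, y down, z forward; pixel columns grow to the right and rows downward; lengths in m; the calibration is good to about 2 mm. A picture is of the moment at which its call begins. camera_model takes no time and is no camera call.
- workorder.sign_off(): hands the job in; it is judged then, once.
The state is a dict: "time_s": time; "q": joint angles; "qd": joint speeds; "joint_efforts": joint torques, N m; "position": TCP position; "tool_rot": TCP orientation; "force": force on the tool from outside, world axes, zero at the start; "torque": the same for the moment, N m; "opening": finger opening in m; "gripper_force": force on a finger pad.
Only numpy, scipy, OpenCV 4.12 (cv2) and the standard library are available. Lean on these libraries where they do the work, as an engineer would, in place of code of your own. Each camera call takes 0.05 s, during which the arm holds its last target. There are 200 camera calls.

## Working session

There is one attempt and no reset: what is moved stays moved. The work goes in short steps, Python scripts to look and compute and a tool call to move; the robot and the scene stay as the last step left them, time stands still between calls to the robot, and variables do not carry over. Pictures are saved under pics/ and viewed, at most 10 in all, crops included, and the job is handed in when it is done.

Besides the shell and the picture viewer there is one more tool, called after ">>>" as a command line: name --argument value ..., lists and objects as JSON in quotes. arm_command: Moves the arm, as the interface text tells. Shift numbers are shares of 0.1 m and turn numbers shares of 60 degrees, none past 1 either way. Its arguments: {"type":"object","properties":{"moves":{"type":"array"},"force":{"type":"number"}},"required":["moves"]}

```bash
mkdir -p pics; ls
python3 - <<'E'
from bench import env,get_image,camera_model
import cv2,numpy as np
for n in ("scene","top"):
    im,d=get_image(n); cv2.imwrite(f"pics/{n}0.png",im[:,:,::-1]); np.save(f"pics/{n}0.npy",d)
    c=camera_model(n); print(n,np.round(c["R"],3).tolist(),np.round(c["t"],3),(-c["R"].T@c["t"]).round(3))
s=env.state(); print(s["time_s"],s["position"],s["tool_rot"],s["force"])
E
```

```text
pics
scene [[-0.178, 0.984, -0.002], [0.741, 0.132, -0.658], [-0.647, -0.119, -0.753]] [ 0.026 -0.372  1.324] [1.137 0.181 0.752]
top [[0.026, -0.999, 0.043], [-0.982, -0.033, -0.187], [0.188, -0.037, -0.981]] [0.03  0.578 0.88 ] [0.401 0.082 0.97 ]
0.1 [ 0.18688313 -0.51694639  0.23080026] [-5.37824669e-04  9.85005575e-01  1.72521672e-01 -3.98085877e-05] [-0.34645833 -0.28787382  0.19345105]
```

View pics/scene0.png

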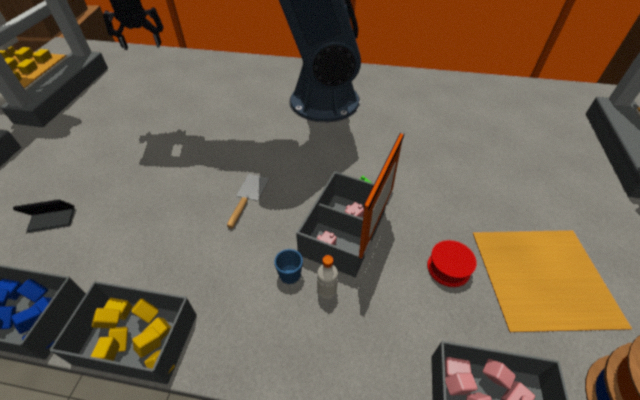

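View pics/top0.png

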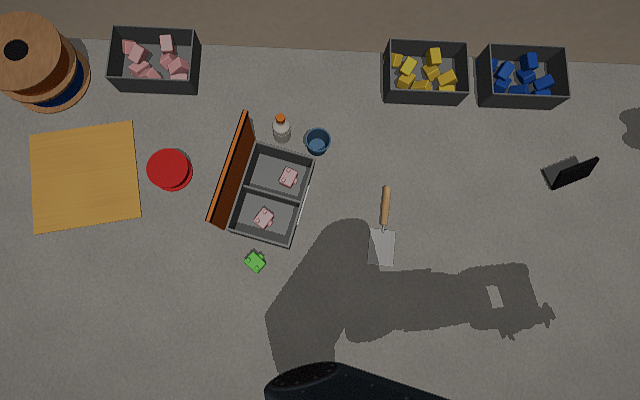

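```bash
cat > h.py <<'E'
import cv2,numpy as np
from bench import env,get_image,camera_model
def cloud(n,d):
    c=camera_model(n);v,u=np.mgrid[:400,:640];K=c["camera_matrix"]
    P=np.stack([(u-K[0][2])/K[0][0]*d,(v-K[1][2])/K[1][1]*d,d],-1)
    return (P-c["t"])@c["R"]
def orange(im):
    h=cv2.cvtColor(im,cv2.COLOR_RGB2HSV);return (h[...,0]>=4)&(h[...,0]<=13)&(h[...,1]>190)&(h[...,2]>60)
E
python3 - <<'E'
from h import *
for n,box in(("top",(200,105,260,235)),("scene",(355,130,410,260))):
    im=cv2.imread(f"pics/{n}0.png")[:,:,::-1].copy();d=np.load(f"pics/{n}0.npy");P=cloud(n,d)
    m=orange(im);b=np.zeros_like(m);b[box[1]:box[3],box[0]:box[2]]=1
    m&=b&(d>0);Q=P[m];print(n,len(Q),Q.min(0).round(3),Q.max(0).round(3))
    k=np.abs(Q-np.median(Q,0)).max(1)<.2;Q=Q[k];c=Q.mean(0);w,V=np.linalg.eigh(np.cov((Q-c).T))
    print(c.round(3),"normal",V[:,0].round(3),"rms",np.sqrt(w).round(4)); np.save(f"pics/lid_{n}.npy",Q)
    # case rim: points at height .085-.095
    if n=="top":
        R=P[100:260,220:330].reshape(-1,3);R=R[(R[:,2]>.084)&(R[:,2]<.095)]
        print("rim",len(R),cv2.minAreaRect((R[:,:2]*1000).astype(np.float32)))
        for nm,(x0,y0,x1,y1) in dict(spool=(145,145,195,195),bottle=(270,112,292,140),cup=(304,125,331,156),green=(243,248,268,274),scraper=(365,183,398,268)).items():
            S=P[y0:y1,x0:x1].reshape(-1,3);S=S[S[:,2]>(.012 if nm!="scraper" else .005)];print(nm,len(S),S.min(0).round(3),S.max(0).round(3))
E
```

```text
top 1649 [0.484 0.187 0.092] [0.7   0.249 0.263]
[0.59  0.217 0.186] normal [ 0.251  0.968 -0.001] rms [0.0015 0.0489 0.0651]
rim 898 ((611.542724609375, 134.9889373779297), (150.54598999023438, 295.91583251953125), 75.40059661865234)
spool 1338 [0.401 0.082 0.012] [0.686 0.453 0.97 ]
bottle 405 [0.401 0.082 0.017] [0.76  0.151 0.97 ]
cup 383 [0.401 0.007 0.012] [0.75  0.082 0.97 ]
green 294 [0.392 0.082 0.014] [0.442 0.206 0.97 ]
scraper 444 [ 0.401 -0.163  0.005] [0.617 0.082 0.97 ]
scene 774 [0.49  0.186 0.091] [0.706 0.247 0.262]
[0.644 0.208 0.223] normal [-0.257 -0.966 -0.035] rms [0.0023 0.0378 0.072 ]
```

>>> arm_command --moves '[{"delta_pos": [0.1,-0.1,-0.15],"spin": 0,"grip": 0},{"delta_pos": [0.22,-0.22,-0.3],"spin": 0,"grip": 0},{"delta_pos": [0.35,-0.35,-0.45],"spin": 0,"grip": 0},{"delta_pos": [0.5,-0.5,-0.6],"spin": 0,"grip": 0},{"delta_pos": [0.65,-0.6,-0.75],"spin": 0,"grip": 0},{"delta_pos": [0.8,-0.7,-0.9],"spin": 0,"grip": 0},{"delta_pos": [0.9,-0.8,-1],"spin": 0,"grip": 0},{"delta_pos": [1,-0.9,-1],"spin": 0,"grip": 0}]'

```text
time_s: 1.1
position: [0.2509, -0.398, 0.3319]
tool_rot: [0.001, 0.985, 0.173, 0.0]
force: [-0.3, 0.2, -0.3]
opening: 0.0001
gripper_force: 0.0
```

Run:
```python
from h import *
n="top";d=np.load("pics/top0.npy");P=cloud(n,d);im=cv2.imread("pics/top0.png")[:,:,::-1].copy()
for nm,(x0,y0,x1,y1) in dict(spool=(145,145,195,195),bottle=(270,112,292,140),scraper=(365,183,398,268)).items():
    k=d[y0:y1,x0:x1].reshape(-1)>0;S=P[y0:y1,x0:x1].reshape(-1,3)[k];S=S[S[:,2]>(.012 if nm!="scraper" else .006)];print(nm,len(S),S.min(0).round(3),S.max(0).round(3))
ex=np.array([.251,.968]);ey=np.array([-.968,.251])
for t in("top","scene"):
    Q=np.load(f"pics/lid_{t}.npy")
    y=Q[:,:2]@ey;x=Q[:,:2]@ex;print(t,"y ext",np.percentile(y,[.2,1,99,99.8]).round(4),"x",np.percentile(x,[1,50,99]).round(4),"ztop",Q[:,2].max())
    for lo,hi in((.10,.14),(.14,.18),(.18,.22),(.22,.26)):
        k=(Q[:,2]>lo)&(Q[:,2]<hi);print(lo,np.median(x[k]).round(4))
print("H proj",np.array([.592,.217])@ex,np.array([.592,.217])@ey)
```

```text
spool 1327 [0.588 0.354 0.012] [0.686 0.453 0.051]
bottle 404 [0.722 0.107 0.017] [0.76  0.151 0.135]
scraper 341 [ 0.435 -0.162  0.006] [ 0.616 -0.096  0.024]
top y ext [-0.63   -0.628  -0.4083 -0.4073] x [0.3561 0.3576 0.3634] ztop 0.2625104912327505
0.1 0.3585
0.14 0.3578
0.18 0.3572
0.22 0.3568
scene y ext [-0.6347 -0.6343 -0.4204 -0.4147] x [0.3562 0.3634 0.3667] ztop 0.26230556386312404
0.1 0.3662
0.14 0.3654
0.18 0.3647
0.22 0.363
H proj 0.35864799999999997 -0.518589
```

>>> arm_command --moves '[{"delta_pos": [0.12,-0.11,0],"spin": 0,"grip": 0},{"delta_pos": [0.25,-0.23,0],"spin": 0,"grip": 0},{"delta_pos": [0.38,-0.34,0],"spin": 0,"grip": 0},{"delta_pos": [0.5,-0.45,0],"spin": 0,"grip": 0},{"delta_pos": [0.62,-0.56,0],"spin": 0,"grip": 0},{"delta_pos": [0.75,-0.68,0],"spin": 0,"grip": 0},{"delta_pos": [0.88,-0.79,0],"spin": 0,"grip": 0},{"delta_pos": [1,-0.9,0],"spin": 0,"grip": 0}]'

```text
time_s: 2.1
position: [0.3144, -0.279, 0.3313]
tool_rot: [0.0, 0.985, 0.173, 0.0]
force: [0.1, 0.6, 0.2]
opening: -0.0001
gripper_force: 0.0
```

>>> arm_command --moves '[{"delta_pos": [0.12,-0.11,0],"spin": 0,"grip": 0},{"delta_pos": [0.25,-0.23,0],"spin": 0,"grip": 0},{"delta_pos": [0.38,-0.34,0],"spin": 0,"grip": 0},{"delta_pos": [0.5,-0.45,0],"spin": 0,"grip": 0},{"delta_pos": [0.62,-0.56,0],"spin": 0,"grip": 0},{"delta_pos": [0.75,-0.68,0],"spin": 0,"grip": 0},{"delta_pos": [0.88,-0.79,0],"spin": 0,"grip": 0},{"delta_pos": [1,-0.9,0],"spin": 0,"grip": 0}]'

```text
time_s: 3.1
position: [0.3777, -0.1603, 0.3313]
tool_rot: [0.0, 0.985, 0.173, 0.0]
force: [-0.3, 0.2, -0.5]
opening: 0.0
gripper_force: 0.0
```

>>> arm_command --moves '[{"delta_pos": [0.12,-0.11,0],"spin": 0,"grip": 0},{"delta_pos": [0.25,-0.23,0],"spin": 0,"grip": 0},{"delta_pos": [0.38,-0.34,0],"spin": 0,"grip": 0},{"delta_pos": [0.5,-0.45,0],"spin": 0,"grip": 0},{"delta_pos": [0.62,-0.56,0],"spin": 0,"grip": 0},{"delta_pos": [0.75,-0.68,0],"spin": 0,"grip": 0},{"delta_pos": [0.88,-0.79,0],"spin": 0,"grip": 0},{"delta_pos": [1,-0.9,0],"spin": 0,"grip": 0}]'

```text
time_s: 4.1
position: [0.4411, -0.0417, 0.3313]
tool_rot: [0.0, 0.985, 0.173, 0.0]
force: [-0.1, -0.0, 0.3]
opening: -0.0002
gripper_force: 0.0
```

>>> arm_command --moves '[{"delta_pos": [0.12,-0.11,0],"spin": 0,"grip": 0},{"delta_pos": [0.25,-0.23,0],"spin": 0,"grip": 0},{"delta_pos": [0.38,-0.34,0],"spin": 0,"grip": 0},{"delta_pos": [0.5,-0.45,0],"spin": 0,"grip": 0},{"delta_pos": [0.62,-0.56,0],"spin": 0,"grip": 0},{"delta_pos": [0.75,-0.68,0],"spin": 0,"grip": 0},{"delta_pos": [0.88,-0.79,0],"spin": 0,"grip": 0},{"delta_pos": [1,-0.9,0],"spin": 0,"grip": 0}]'

```text
time_s: 5.1
position: [0.5048, 0.0769, 0.3312]
tool_rot: [-0.0, 0.985, 0.173, -0.0]
force: [0.5, -0.6, -0.2]
opening: -0.0002
gripper_force: 0.0
```

>>> arm_command --moves '[{"delta_pos": [0.1,-0.1,0],"spin": -0.15,"grip": 0},{"delta_pos": [0.2,-0.2,0],"spin": -0.3,"grip": 0},{"delta_pos": [0.3,-0.3,0],"spin": -0.45,"grip": 0},{"delta_pos": [0.4,-0.4,0],"spin": -0.6,"grip": 0},{"delta_pos": [0.5,-0.5,0],"spin": -0.75,"grip": 0},{"delta_pos": [0.6,-0.6,0],"spin": -0.9,"grip": 0},{"delta_pos": [0.7,-0.7,0],"spin": -0.926,"grip": 0},{"delta_pos": [0.8,-0.75,0],"spin": -0.926,"grip": 0}]'

```text
time_s: 6.1
position: [0.5544, 0.1746, 0.3313]
tool_rot: [-0.0, 0.792, 0.611, -0.0]
force: [-0.5, 0.7, 0.7]
opening: -0.0
gripper_force: 0.0
```

>>> arm_command --moves '[{"delta_pos": [0.2,0.05,0],"spin": 0,"grip": 0},{"delta_pos": [0.4,0.1,0],"spin": 0,"grip": 0},{"delta_pos": [0.6,0.15,0],"spin": 0,"grip": 0},{"delta_pos": [0.8,0.2,0],"spin": 0,"grip": 0},{"delta_pos": [1,0.27,0],"spin": 0,"grip": 0},{"delta_pos": [1,0.27,0.3],"spin": 0,"grip": 0},{"delta_pos": [1,0.27,0.7],"spin": 0,"grip": 0},{"delta_pos": [1,0.27,1],"spin": 0,"grip": 0}]'

```text
time_s: 7.1
position: [0.6052, 0.2637, 0.2294]
tool_rot: [-0.0, 0.792, 0.611, -0.001]
force: [1.0, 0.0, 0.4]
opening: -0.0001
gripper_force: 0.0
```

```bash
cat >> h.py <<'E'
ex=np.array([.251,.968]);ey=np.array([-.968,.251])
def look(n="scene",save=None,box=(330,120,420,260)):
    im,d=get_image(n)
    if save: cv2.imwrite(f"pics/{save}.png",im[:,:,::-1])
    s=env.state();p=np.array(s["position"]);f=np.array(s["force"])
    print("t",s["time_s"],"tcp ex,ey,z",(p[:2]@ex-.3587).round(4),(p[:2]@ey+.52).round(4),p[2].round(4),"F ex,ey,z",(f[:2]@ex).round(2),(f[:2]@ey).round(2),f[2].round(2),"q",np.round(s["q"],2))
    P=cloud(n,d);m=orange(im)&(d>0)
    x=P[...,:2]@ex-.3587;y=P[...,:2]@ey+.52;z=P[...,2]
    m&=(abs(y)<.118)&(x>-.2)&(x<.04)&(z>.086)&(z<.29)
    return im,d,x,y,z,m
E
python3 - <<'E'
from h import *
im,d,x,y,z,m=look("scene","s1")
print(m.sum(),np.polyfit(z[m],x[m],1),x[m].min(),z[m].max())
E
```

```text
t 7.15 tcp ex,ey,z 0.0477 0.0015 0.2254 F ex,ey,z -0.17 0.12 -4.41 q [ 0.34  0.56  1.34 -0.    1.24  0.6 ]
781 [-0.03086886  0.01078664] -0.002832013268163569 0.26233360361386693
```

View pics/s1.png

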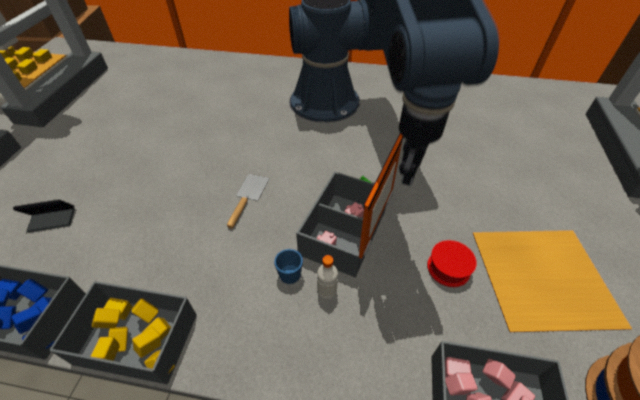

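>>> arm_command --moves '[{"delta_pos": [-0.2,0,0],"spin": 0,"grip": 0},{"delta_pos": [-0.28,0,0],"spin": 0,"grip": 0},{"delta_pos": [-0.36,0,0],"spin": 0,"grip": 0},{"delta_pos": [-0.44,0,0],"spin": 0,"grip": 0},{"delta_pos": [-0.52,0,0],"spin": 0,"grip": 0},{"delta_pos": [-0.6,0,0],"spin": 0,"grip": 0},{"delta_pos": [-0.66,0,0],"spin": 0,"grip": 0},{"delta_pos": [-0.72,0,0],"spin": 0,"grip": 0}]'

```text
time_s: 8.15
position: [0.5869, 0.1935, 0.2311]
tool_rot: [-0.0, 0.791, 0.612, -0.0]
force: [0.5, 2.0, -0.3]
opening: 0.0002
gripper_force: 0.5
```

```bash
cat >> h.py <<'E'
def theta(x,z,m):
    # lid surface from PCA of (x,z) pixels, plus edge
    Q=np.c_[x[m],z[m]-.09];w,V=np.linalg.eigh(np.cov(Q.T));v=V[:,1]*np.sign(V[1,1])
    print("n",m.sum(),"theta pca",np.arctan2(v[1],-v[0]).round(3),"sd",np.sqrt(w[0]).round(4),"xmin",x[m].min().round(4),"zmax",z[m].max().round(4),"theta/hinge pct",np.percentile(np.arctan2(Q[:,1],-Q[:,0])[Q[:,1]>.1*0+.02],[5,50,95]).round(3))
E
python3 - <<'E'
from h import *
im,d,x,y,z,m=look("top");theta(x,z,m)
E
```

```text
t 8.2 tcp ex,ey,z -0.0246 0.0004 0.2312 F ex,ey,z 0.46 -0.03 0.32 q [ 0.24  0.47  1.47 -0.    1.2   0.5 ]
n 11 theta pca 3.079 sd 0.0012 xmin -0.0481 zmax 0.2556 theta/hinge pct [1.285 1.295 1.311]
```

>>> arm_command --moves '[{"delta_pos": [0,0,-0.3],"spin": 0,"grip": 0},{"delta_pos": [0,0,-0.65],"spin": 0,"grip": 0},{"delta_pos": [-0.3,0,-0.7],"spin": 0,"grip": 0},{"delta_pos": [-0.7,0,-0.7],"spin": 0,"grip": 0},{"delta_pos": [-0.95,0,-0.6],"spin": 0,"grip": 0},{"delta_pos": [-0.95,0,-0.3],"spin": 0,"grip": 0},{"delta_pos": [-0.95,0,0],"spin": 0,"grip": 0},{"delta_pos": [-0.95,0,0.25],"spin": 0,"grip": 0}]'

```text
time_s: 9.2
position: [0.5629, 0.1017, 0.2052]
tool_rot: [-0.0, 0.791, 0.612, -0.0]
force: [0.2, 0.1, -0.0]
opening: 0.0004
gripper_force: 0.0
```

Run:
```python
from h import *
for n in("top","scene"):
    im,d,x,y,z,m=look(n,"c1"+n);theta(x,z,m)
```

```text
t 9.25 tcp ex,ey,z -0.1194 0.0019 0.2021 F ex,ey,z -0.78 0.4 -3.59 q [ 0.1   0.42  1.62 -0.    1.1   0.35]
n 120 theta pca 1.158 sd 0.0009 xmin -0.0627 zmax 0.2504 theta/hinge pct [1.206 1.338 1.553]
t 9.3 tcp ex,ey,z -0.1192 0.0016 0.2039 F ex,ey,z 0.76 0.46 0.25 q [ 0.1   0.42  1.62 -0.    1.1   0.35]
n 2113 theta pca 1.169 sd 0.0015 xmin -0.0651 zmax 0.2522 theta/hinge pct [1.201 1.239 1.523]
```

View pics/c1scene.png

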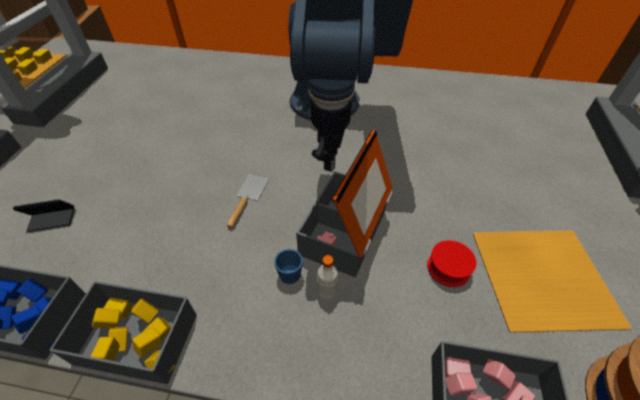

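>>> arm_command --moves '[{"delta_pos": [0,0,0],"spin": 0,"grip": 0},{"delta_pos": [0,0,0],"spin": 0,"grip": 0},{"delta_pos": [0,0,0],"spin": 0,"grip": 0},{"delta_pos": [0,0,0],"spin": 0,"grip": 0},{"delta_pos": [0,0,0.03],"spin": 0,"grip": 0},{"delta_pos": [0,0,0.06],"spin": 0,"grip": 0},{"delta_pos": [0,0,0.08],"spin": 0,"grip": 0},{"delta_pos": [0,0,0.1],"spin": 0,"grip": 0}]'

```text
time_s: 10.3
position: [0.5632, 0.102, 0.1961]
tool_rot: [-0.0, 0.791, 0.612, -0.0]
force: [-1.0, -1.2, -0.6]
opening: 0.0001
gripper_force: 0.0
```

Run:
```python
from h import *
for n in("scene",):
    im,d,x,y,z,m=look(n,"c2"+n);theta(x,z,m)
```

```text
t 10.35 tcp ex,ey,z -0.1186 0.0005 0.1958 F ex,ey,z -0.24 0.46 -0.05 q [ 0.1   0.43  1.63 -0.    1.08  0.35]
n 2507 theta pca 1.006 sd 0.0013 xmin -0.0894 zmax 0.2412 theta/hinge pct [1.045 1.074 1.347]
```

>>> arm_command --moves '[{"delta_pos": [0,0,0],"spin": 0,"grip": 0},{"delta_pos": [0,0,0],"spin": 0,"grip": 0},{"delta_pos": [0,0,0],"spin": 0,"grip": 0},{"delta_pos": [0,0,0],"spin": 0,"grip": 0},{"delta_pos": [0,0,0],"spin": 0,"grip": 0},{"delta_pos": [0,0,0],"spin": 0,"grip": 0},{"delta_pos": [0,0,0],"spin": 0,"grip": 0},{"delta_pos": [0,0,0],"spin": 0,"grip": 0}]'

```text
time_s: 11.35
position: [0.5632, 0.1019, 0.1962]
tool_rot: [-0.0, 0.791, 0.612, -0.0]
force: [-0.1, -1.4, -0.9]
opening: 0.0
gripper_force: 0.7
```

Run:
```python
from h import *
for n in("scene",):
    im,d,x,y,z,m=look(n,"c3"+n);theta(x,z,m)
```

```text
t 11.4 tcp ex,ey,z -0.1187 0.0004 0.1962 F ex,ey,z -1.77 -0.78 -0.44 q [ 0.1   0.43  1.63 -0.    1.08  0.35]
n 2717 theta pca 0.878 sd 0.0012 xmin -0.1065 zmax 0.2283 theta/hinge pct [0.923 0.947 1.218]
```

View pics/c3scene.png

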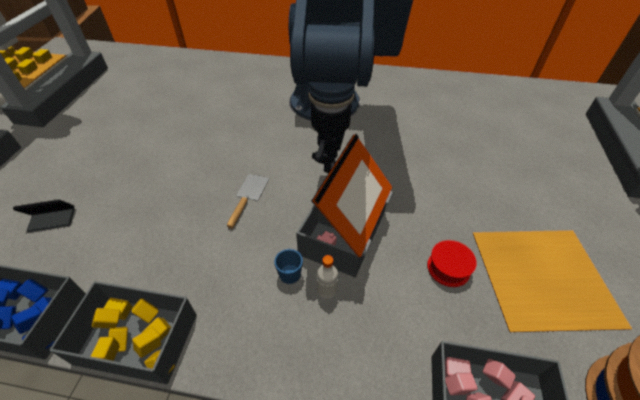

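>>> arm_command --moves '[{"delta_pos": [-0.03,0,0.02],"spin": 0,"grip": 0},{"delta_pos": [-0.055,0,0.045],"spin": 0,"grip": 0},{"delta_pos": [-0.085,0,0.07],"spin": 0,"grip": 0},{"delta_pos": [-0.11,0,0.095],"spin": 0,"grip": 0},{"delta_pos": [-0.14,0,0.12],"spin": 0,"grip": 0},{"delta_pos": [-0.165,0,0.145],"spin": 0,"grip": 0},{"delta_pos": [-0.19,0,0.17],"spin": 0,"grip": 0},{"delta_pos": [-0.215,0,0.195],"spin": 0,"grip": 0}]'

```text
time_s: 12.4
position: [0.5578, 0.0811, 0.1766]
tool_rot: [-0.0, 0.791, 0.612, -0.0]
force: [-0.8, -0.3, -0.6]
opening: -0.0004
gripper_force: 0.3
```

Run:
```python
from h import *
im,d,x,y,z,m=look("scene","c4");theta(x,z,m)
```

```text
t 12.45 tcp ex,ey,z -0.1405 0.0005 0.1763 F ex,ey,z -1.83 -0.27 -1.6 q [ 0.06  0.44  1.67 -0.    1.03  0.32]
n 2925 theta pca 0.702 sd 0.0012 xmin -0.1233 zmax 0.2025 theta/hinge pct [0.748 0.77  1.016]
```

>>> arm_command --moves '[{"delta_pos": [-0.022,0,0.025],"spin": 0,"grip": 0},{"delta_pos": [-0.044,0,0.05],"spin": 0,"grip": 0},{"delta_pos": [-0.066,0,0.08],"spin": 0,"grip": 0},{"delta_pos": [-0.087,0,0.11],"spin": 0,"grip": 0},{"delta_pos": [-0.107,0,0.14],"spin": 0,"grip": 0},{"delta_pos": [-0.127,0,0.17],"spin": 0,"grip": 0},{"delta_pos": [-0.145,0,0.195],"spin": 0,"grip": 0},{"delta_pos": [-0.163,0,0.22],"spin": 0,"grip": 0}]'

```text
time_s: 13.45
position: [0.5537, 0.0654, 0.1546]
tool_rot: [-0.0, 0.791, 0.612, 0.0]
force: [-0.2, -1.1, 0.6]
opening: -0.0
gripper_force: 0.4
```

Run:
```python
from h import *
im,d,x,y,z,m=look("scene","c5");theta(x,z,m)
```

```text
t 13.5 tcp ex,ey,z -0.1566 0.0005 0.1543 F ex,ey,z -1.45 -0.99 -1.0 q [0.03 0.46 1.7  0.   0.98 0.29]
n 3068 theta pca 0.538 sd 0.0012 xmin -0.1404 zmax 0.1805 theta/hinge pct [0.583 0.605 0.777]
```

>>> arm_command --moves '[{"delta_pos": [-0.014,0,0.025],"spin": 0,"grip": 0},{"delta_pos": [-0.028,0,0.05],"spin": 0,"grip": 0},{"delta_pos": [-0.041,0,0.075],"spin": 0,"grip": 0},{"delta_pos": [-0.054,0,0.1],"spin": 0,"grip": 0},{"delta_pos": [-0.066,0,0.125],"spin": 0,"grip": 0},{"delta_pos": [-0.078,0,0.15],"spin": 0,"grip": 0},{"delta_pos": [-0.089,0,0.18],"spin": 0,"grip": 0},{"delta_pos": [-0.1,0,0.21],"spin": 0,"grip": 0}]'

```text
time_s: 14.5
position: [0.5511, 0.0554, 0.1336]
tool_rot: [0.0, 0.791, 0.612, -0.0]
force: [-3.1, -5.7, 1.4]
opening: 0.0003
gripper_force: 3.1
```

Run:
```python
from h import *
im,d,x,y,z,m=look("scene","c6");theta(x,z,m)
```

```text
t 14.55 tcp ex,ey,z -0.167 0.0005 0.1333 F ex,ey,z -5.83 -0.81 0.25 q [ 0.02  0.48  1.73 -0.    0.93  0.27]
n 3123 theta pca 0.399 sd 0.0013 xmin -0.1488 zmax 0.1621 theta/hinge pct [0.443 0.465 0.588]
```

>>> arm_command --moves '[{"delta_pos": [-0.008,0,0.01],"spin": 0,"grip": 0},{"delta_pos": [-0.016,0,0.02],"spin": 0,"grip": 0},{"delta_pos": [-0.024,0,0.03],"spin": 0,"grip": 0},{"delta_pos": [-0.031,0,0.045],"spin": 0,"grip": 0},{"delta_pos": [-0.038,0,0.06],"spin": 0,"grip": 0},{"delta_pos": [-0.045,0,0.075],"spin": 0,"grip": 0},{"delta_pos": [-0.052,0,0.09],"spin": 0,"grip": 0},{"delta_pos": [-0.058,0,0.105],"spin": 0,"grip": 0}]'

```text
time_s: 15.55
position: [0.5498, 0.0501, 0.1232]
tool_rot: [0.0, 0.791, 0.612, 0.0]
force: [0.1, -1.4, -0.7]
opening: -0.0002
gripper_force: 0.7
```

Run:
```python
from h import *
im,d,x,y,z,m=look("scene","c7");theta(x,z,m)
```

```text
t 15.6 tcp ex,ey,z -0.1723 0.0005 0.123 F ex,ey,z -1.93 0.27 -1.45 q [ 0.01  0.49  1.74 -0.    0.91  0.26]
n 3112 theta pca 0.312 sd 0.0014 xmin -0.1539 zmax 0.1494 theta/hinge pct [0.355 0.376 0.48 ]
```

>>> arm_command --moves '[{"delta_pos": [-0.006,0,0.01],"spin": 0,"grip": 0},{"delta_pos": [-0.012,0,0.02],"spin": 0,"grip": 0},{"delta_pos": [-0.017,0,0.03],"spin": 0,"grip": 0},{"delta_pos": [-0.022,0,0.045],"spin": 0,"grip": 0},{"delta_pos": [-0.027,0,0.06],"spin": 0,"grip": 0},{"delta_pos": [-0.032,0,0.075],"spin": 0,"grip": 0},{"delta_pos": [-0.036,0,0.09],"spin": 0,"grip": 0},{"delta_pos": [-0.04,0,0.105],"spin": 0,"grip": 0}]'

```text
time_s: 16.6
position: [0.5488, 0.0462, 0.1127]
tool_rot: [0.0, 0.791, 0.612, -0.0]
force: [-0.7, -2.0, -1.2]
opening: -0.0002
gripper_force: 0.8
```

Run:
```python
from h import *
im,d,x,y,z,m=look("scene","c8");theta(x,z,m)
```

```text
t 16.65 tcp ex,ey,z -0.1763 0.0005 0.1125 F ex,ey,z -2.47 -0.65 -0.75 q [-0.    0.5   1.75 -0.    0.89  0.25]
n 3090 theta pca 0.224 sd 0.0014 xmin -0.1577 zmax 0.137 theta/hinge pct [0.267 0.287 0.351]
```

>>> arm_command --moves '[{"delta_pos": [-0.003,0,0.01],"spin": 0,"grip": 0},{"delta_pos": [-0.006,0,0.02],"spin": 0,"grip": 0},{"delta_pos": [-0.009,0,0.03],"spin": 0,"grip": 0},{"delta_pos": [-0.012,0,0.04],"spin": 0,"grip": 0},{"delta_pos": [-0.015,0,0.05],"spin": 0,"grip": 0},{"delta_pos": [-0.018,0,0.06],"spin": 0,"grip": 0},{"delta_pos": [-0.02,0,0.07],"spin": 0,"grip": 0},{"delta_pos": [-0.022,0,0.085],"spin": 0,"grip": 0}]'

```text
time_s: 17.65
position: [0.5482, 0.0441, 0.1042]
tool_rot: [0.0, 0.791, 0.612, -0.0]
force: [-0.3, -3.0, -0.8]
opening: 0.0001
gripper_force: 1.1
```

Run:
```python
from h import *
im,d,x,y,z,m=look("scene","c9");theta(x,z,m)
```

```text
t 17.7 tcp ex,ey,z -0.1785 0.0004 0.104 F ex,ey,z -1.6 -0.58 -1.68 q [-0.    0.52  1.76 -0.    0.87  0.25]
n 3066 theta pca 0.155 sd 0.0015 xmin -0.1605 zmax 0.1255 theta/hinge pct [0.196 0.214 0.251]
```

>>> arm_command --moves '[{"delta_pos": [-0.002,0,0.01],"spin": 0,"grip": 0},{"delta_pos": [-0.004,0,0.02],"spin": 0,"grip": 0},{"delta_pos": [-0.006,0,0.03],"spin": 0,"grip": 0},{"delta_pos": [-0.0075,0,0.04],"spin": 0,"grip": 0},{"delta_pos": [-0.009,0,0.05],"spin": 0,"grip": 0},{"delta_pos": [-0.0105,0,0.06],"spin": 0,"grip": 0},{"delta_pos": [-0.0115,0,0.07],"spin": 0,"grip": 0},{"delta_pos": [-0.0125,0,0.085],"spin": 0,"grip": 0}]'

```text
time_s: 18.7
position: [0.5479, 0.0429, 0.0957]
tool_rot: [0.0, 0.791, 0.612, -0.0]
force: [-0.7, -2.6, -2.8]
opening: -0.0003
gripper_force: 1.3
```

Run:
```python
from h import *
im,d,x,y,z,m=look("scene","c10");theta(x,z,m)
```

```text
t 18.75 tcp ex,ey,z -0.1797 0.0004 0.0956 F ex,ey,z -1.98 0.04 -1.26 q [-0.01  0.53  1.76 -0.    0.85  0.25]
n 3029 theta pca 0.097 sd 0.0015 xmin -0.1617 zmax 0.1163 theta/hinge pct [0.14  0.155 0.171]
```

>>> arm_command --moves '[{"delta_pos": [-0.001,0,0.01],"spin": 0,"grip": 0},{"delta_pos": [-0.002,0,0.02],"spin": 0,"grip": 0},{"delta_pos": [-0.003,0,0.03],"spin": 0,"grip": 0},{"delta_pos": [-0.004,0,0.04],"spin": 0,"grip": 0},{"delta_pos": [-0.0045,0,0.05],"spin": 0,"grip": 0},{"delta_pos": [-0.005,0,0.06],"spin": 0,"grip": 0},{"delta_pos": [-0.005,0,0.07],"spin": 0,"grip": 0},{"delta_pos": [-0.005,0,0.08],"spin": 0,"grip": 0}]'

```text
time_s: 19.75
position: [0.5477, 0.0423, 0.0877]
tool_rot: [0.0, 0.791, 0.612, -0.0]
force: [-0.5, -4.4, -0.8]
opening: -0.0
gripper_force: 2.3
```

Run:
```python
from h import *
im,d,x,y,z,m=look("scene","c11");theta(x,z,m)
```

```text
t 19.8 tcp ex,ey,z -0.1803 0.0004 0.0876 F ex,ey,z -4.49 0.06 -2.12 q [-0.01  0.54  1.77 -0.    0.83  0.25]Traceback (most recent call last):
  File "<stdin>", line 2, in <module>
  File "h.py", line 22, in theta
    print("n",m.sum(),"theta pca",np.arctan2(v[1],-v[0]).round(3),"sd",np.sqrt(w[0]).round(4),"xmin",x[m].min().round(4),"zmax",z[m].max().round(4),"theta/hinge pct",np.percentile(np.arctan2(Q[:,1],-Q[:,0])[Q[:,1]>.1*0+.02],[5,50,95]).round(3))
                                                                                                                                                                      ~~~~~~~~~~~~~^^^^^^^^^^^^^^^^^^^^^^^^^^^^^^^^^^^^^^^^^^^^^^^^^^^^^^^
    return _quantile_unchecked(
        a, q, axis, out, overwrite_input, method, keepdims, weights)
    return _ureduce(a,
                    func=_quantile_ureduce_func,
    ...<5 lines>...
                    overwrite_input=overwrite_input,
                    method=method)
    r = func(a, **kwargs)
    result = _quantile(arr,
                       quantiles=q,
    ...<2 lines>...
                       out=out,
                       weights=wgt)
    slices_having_nans = np.isnan(arr[-1, ...])
                                  ~~~^^^^^^^^^
IndexError: index -1 is out of bounds for axis 0 with size 0
```

```bash
sed -i 's/,"theta\/hinge pct".*$/)/' h.py
python3 - <<'E'
from h import *
im,d,x,y,z,m=look("scene","c12");theta(x,z,m)
E
```

```text
t 19.85 tcp ex,ey,z -0.1803 0.0004 0.0877 F ex,ey,z -3.81 -0.43 -1.45 q [-0.01  0.54  1.77 -0.    0.83  0.25]
n 2976 theta pca 0.049 sd 0.0015 xmin -0.1619 zmax 0.109
```

>>> arm_command --moves '[{"delta_pos": [-0.001,0,0.01],"spin": 0,"grip": 0},{"delta_pos": [-0.001,0,0.02],"spin": 0,"grip": 0},{"delta_pos": [-0.002,0,0.03],"spin": 0,"grip": 0},{"delta_pos": [-0.002,0,0.04],"spin": 0,"grip": 0},{"delta_pos": [-0.002,0,0.05],"spin": 0,"grip": 0},{"delta_pos": [-0.002,0,0.06],"spin": 0,"grip": 0},{"delta_pos": [-0.002,0,0.07],"spin": 0,"grip": 0},{"delta_pos": [-0.002,0,0.08],"spin": 0,"grip": 0}]'

```text
time_s: 20.85
position: [0.5477, 0.042, 0.0797]
tool_rot: [0.0, 0.791, 0.612, -0.0]
force: [-1.4, -6.7, -2.8]
opening: 0.0001
gripper_force: 3.3
```

Run:
```python
from h import *
im,d,x,y,z,m=look("scene","c13");theta(x,z,m)
```

```text
t 20.9 tcp ex,ey,z -0.1806 0.0004 0.0796 F ex,ey,z -6.32 -0.43 -2.75 q [-0.01  0.55  1.77 -0.    0.82  0.25]
n 2906 theta pca 0.003 sd 0.0016 xmin -0.1628 zmax 0.1016
```

>>> arm_command --moves '[{"delta_pos": [-0.002,0,0.01],"spin": 0,"grip": 0},{"delta_pos": [-0.004,0,0.02],"spin": 0,"grip": 0},{"delta_pos": [-0.008,0,0.03],"spin": 0,"grip": 0},{"delta_pos": [-0.02,0,0.03],"spin": 0,"grip": 0},{"delta_pos": [-0.05,0,0.03],"spin": 0,"grip": 0},{"delta_pos": [-0.15,0,0],"spin": 0,"grip": 0},{"delta_pos": [-0.3,0,0],"spin": 0,"grip": 0},{"delta_pos": [-0.5,0,-0.2],"spin": 0,"grip": 0}]'

```text
time_s: 21.9
position: [0.534, -0.0072, 0.0991]
tool_rot: [-0.001, 0.791, 0.612, -0.001]
force: [0.6, -0.4, -0.2]
opening: 0.0002
gripper_force: 0.0
```

>>> arm_command --moves '[{"delta_pos": [0,0,-0.2],"spin": 0,"grip": 0},{"delta_pos": [0,0,-0.4],"spin": 0,"grip": 0},{"delta_pos": [0,0,-0.6],"spin": 0,"grip": 0},{"delta_pos": [0,0,-0.8],"spin": 0,"grip": 0},{"delta_pos": [0,0,-0.9],"spin": 0,"grip": 0},{"delta_pos": [0,0,-1],"spin": 0,"grip": 0},{"delta_pos": [0,0,-1],"spin": 0,"grip": 0},{"delta_pos": [0,0,-1],"spin": 0,"grip": 0}]'

```text
time_s: 22.9
position: [0.5349, -0.0061, 0.1992]
tool_rot: [-0.0, 0.791, 0.612, -0.0]
force: [-0.8, -0.1, 0.4]
opening: 0.0
gripper_force: 0.0
```

Run:
```python
from h import *
im,d,x,y,z,m=look("scene","end");theta(x,z,m)
```

```text
t 22.95 tcp ex,ey,z -0.2304 0.0007 0.1992 F ex,ey,z -0.23 0.56 -0.66 q [-0.1   0.36  1.72  0.    1.06  0.16]
n 2889 theta pca 0.0 sd 0.0016 xmin -0.1595 zmax 0.1026
```

View pics/end.png

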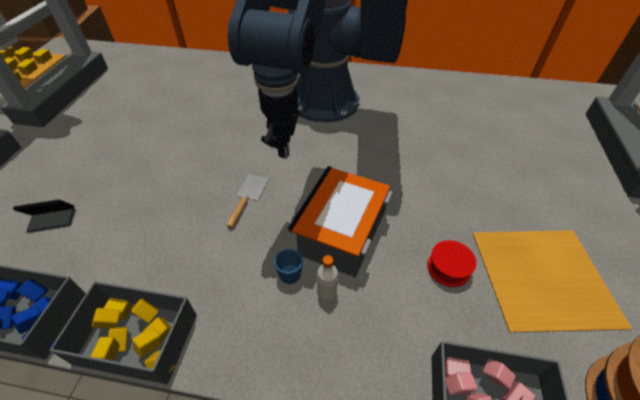

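The picture shows the lid flat shut at about (342, 210) and the fingers clear at (280, 145). The bottle, cup, spool and scraper are where they were at the start.

```bash
python3 -c "
from bench import workorder
print(workorder.sign_off())"
```

```text
the job is handed in; nothing more can be done
None
```

The lid was tipped from behind, caught on the shut fingers at about 0.88 rad and lowered slowly; it measures 0.00 rad (shut), the hand is clear, and the job was handed in at about 23 s, with no verdict returned.

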